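Stand the press pushers in their rail by size

ROBOT

A 6-joint arm with a two-finger parallel gripper is mounted at the origin on a cart in front of the work surface, level with it; the furniture and walls round the work are solid. World frame = base frame: x ahead of the robot, y to its left, z up, the work surface at z = 0. Lengths are in mm, angles in rad, forces in N, time in s.
With the tool pointing down it reaches from about 350 to 875 mm from the base axis. Payload 4.2 kg.
Tool frame: the origin (TCP) lies midway between the tips of the shut fingers; the grasp point (between the pads) lies 19 mm behind it; z points along the fingers, y is the direction in which the jaws open and shut (so a half turn about z gives the same grasp; the last joint's range is limited). The gripper opens to 85 mm and grips with 20 to 120 N. Pads are 22 mm wide; open, the fingers measure 114 mm over their backs; the gripper's body (76 mm by 85 mm) begins 54 mm behind the grasp point. The pads swing forward as they close: fully open they stand 13 mm farther back than shut.
Start: joints at [-0.966, 0.385, 0.008, 0, -1.194, -0.259], TCP at [211.858, -587.976, 231.312] pointing down, gripper open.
Joint ranges: [-3.14, 3.14], [-1.21, 2.06], [-1.07, 1.41], [-3.16, 2.05], [-2.99, -0.16], [-3.1, 3.1]. Speed limits (rad/s): [2.79, 2.79, 3.14, 3.14, 3.14, 3.14].

INTERFACE

Orientations are given as a unit quaternion [x, y, z, w].
In Python, from bench import bot gives the robot as it stands. The module is installed in compiled form; this text tells all that it offers.
- The arm moves only by the tool send_rows, never from a script. Its argument "increments" is text: rows parted by semicolons, each of 7 numbers parted by spaces: the shift along the tool's x, y, z in m, then the turn, a rotation vector about the tool's x, y, z in rad, then the closure in counts, from 0 (fully open) to 255 (shut). A call has 1 to 12 rows; each row is the pose to reach, as a shift and turn from the pose measured when the call began, along the tool's axes at that moment; what a row does not reach only later rows make up. A row lasts 1/12 s, in which the tool goes at most 41.7 mm and 7.16 degrees, less where a joint would pass 70% of its speed; a pose out of reach is approached as far as the arm can. A call with a gripper value outside its range is refused whole. The fingers move at their own pace and stop on an object; "newtons" is the grip in N (left out, the last holds). Time passes only in rows, so rows that repeat a pose let the fingers close. It gives the time, the measured TCP pose, the force and the opening at its end, in the units of the state.
- bot.get_obs(): the state, without advancing time (a new reading comes with each control period).
- bot.read_camera(name): name is "scene" or "top" or "wrist"; returns (picture, depth): 384x512x3 uint8, red, green, blue; 384x512 float32, mm along the optical axis (not along the pixel's ray), 0 where there is no reading.
- bot.camera_params(name): a dict with "camera_matrix" (3x3 intrinsics, pixels), "cam_to_world" (4x4, takes a point from camera to world coordinates). Camera axes: x right, y up, looking along -z (the intrinsics and any distortion apply to the point x, -y, -z); pixel columns grow to the right and rows downward; lengths in mm; the calibration is good to about 2 mm. The wrist camera is an equidistant fisheye: a pixel r from the principal point sees the ray r / f radians off the axis. A picture is of the moment at which its call begins: read the wrist's pose just before it. camera_params takes no time and is no camera call; for the wrist camera it gives the pose at the moment of the call.
- bot.sign_off(): hands the job in, once; it reports no verdict.
The state is a dict: "time_s": time; "joint_positions": joint angles; "qd": joint speeds; "effort": joint torques, N m; "position": TCP position; "eef_rot": TCP orientation; "wrist_force": force on the tool from outside, world axes, zero at the start; "torque": the same for the moment, N m; "grip_width": finger opening in mm.
Only numpy, scipy, OpenCV 4.12 (cv2) and the standard library are available. Lean on these libraries where they do the work, as an engineer would, in place of code of your own. Each camera call takes 0.05 s, during which the arm holds its last target. There are 200 camera calls.

TASK

The four steel pushers of the hand press have been left standing about the bench. Put them away in the aluminium tool rail in order of size, from the smallest nose in the smallest pocket to the largest in the largest, each lowered gently rather than dropped, nose down, upright and fully home on the floor of its own pocket. Leave the two loose vials that stand among them where they are, upright.

Things in the scene. Friction and masses are not known exactly. Their poses are not given: they have to be found in the camera images.
- pusher_22_center (a point): Smallest pusher: loose turned steel part standing upright, 62 mm high, about 0.13 kg (+-30 %). Below, a round nose 22 mm in diameter, 22 mm high (lower edge chamfered 3 mm); above it on the same axis a plain round shank, 16 mm in diameter, 40 mm long: grip it here. Point: centre, half-way up (31 mm above the underside, 9 mm above the nose's top). z = its axis, up.
- pusher_32_center (a point): Second smallest pusher: loose turned steel part standing upright, 62 mm high, about 0.2 kg (+-30 %). Below, a round nose 32 mm in diameter, 22 mm high (lower edge chamfered 3 mm); above it on the same axis a plain round shank, 16 mm in diameter, 40 mm long: grip it here. Point: centre, half-way up (31 mm above the underside, 9 mm above the nose's top). z = its axis, up.
- pusher_42_center (a point): Second largest pusher: loose turned steel part standing upright, 62 mm high, about 0.3 kg (+-30 %). Below, a round nose 42 mm in diameter, 22 mm high (lower edge chamfered 3 mm); above it on the same axis a plain round shank, 16 mm in diameter, 40 mm long: grip it here. Point: centre, half-way up (31 mm above the underside, 9 mm above the nose's top). z = its axis, up.
- pusher_52_center (a point): Largest pusher: loose turned steel part standing upright, 62 mm high, about 0.43 kg (+-30 %). Below, a round nose 52 mm in diameter, 22 mm high (lower edge chamfered 3 mm); above it on the same axis a plain round shank, 16 mm in diameter, 40 mm long: grip it here. Point: centre, half-way up (31 mm above the underside, 9 mm above the nose's top). z = its axis, up.
- nest_22_floor (a point): Smallest pocket: round blind bore 27 mm in diameter, 13 mm deep, mouth chamfered 3 mm, in a fixed grey plastic block 56 mm across, 40 mm along, 18 mm high, on a low aluminium rail (80 x 264 mm) that stands and points differently each time. Point: centre of the pocket floor, 25 mm above the bench (mouth 38 mm). x = across the rail, y = along it to the larger pockets, z up.
- nest_32_floor (a point): Second smallest pocket: round blind bore 37 mm in diameter, 13 mm deep, mouth chamfered 3 mm, in a fixed grey plastic block 56 mm across, 50 mm along, 18 mm high, on a low aluminium rail (80 x 264 mm) that stands and points differently each time. Point: centre of the pocket floor, 25 mm above the bench (mouth 38 mm). x = across the rail, y = along it to the larger pockets, z up.
- nest_42_floor (a point): Second largest pocket: round blind bore 47 mm in diameter, 13 mm deep, mouth chamfered 3 mm, in a fixed grey plastic block 60 mm across, 60 mm along, 18 mm high, on a low aluminium rail (80 x 264 mm) that stands and points differently each time. Point: centre of the pocket floor, 25 mm above the bench (mouth 38 mm). x = across the rail, y = along it to the larger pockets, z up.
- nest_52_floor (a point): Largest pocket: round blind bore 57 mm in diameter, 13 mm deep, mouth chamfered 3 mm, in a fixed grey plastic block 70 mm across, 70 mm along, 18 mm high, on a low aluminium rail (80 x 264 mm) that stands and points differently each time. Point: centre of the pocket floor, 25 mm above the bench (mouth 38 mm). x = across the rail, y = along it to the larger pockets, z up.
- vial_a: Purple-capped vial, 16 mm in diameter and 44 mm high, light, standing loose among the pushers; a bystander, not to be handled. Origin at the centre of its underside, z up.
- vial_b: Purple-capped vial, 16 mm in diameter and 44 mm high, light, standing loose among the pushers; a bystander, not to be handled. Origin at the centre of its underside, z up.
Mind the look-alikes: they are no part of the job. Leave any brown or turquoise look-alike of the part that bears pusher_42_center alone.

How it is judged (in metres and radians):
At the end, for the whole second after the job is handed in: Each of the four pushers stands nose down in the pocket of its own size, released and at rest: within 8 mm of the pocket's centre, upright within 0.1 rad, its underside on the pocket floor within 3 mm. Both loose vials still stand upright within 30 mm of where they were (horizontal distance between pusher_22_center and nest_22_floor below 0.008 m and z of pusher_22_center in the frame of nest_22_floor between 0.028 and 0.0345 m and angle between each of pusher_22_center, pusher_32_center, pusher_42_center, pusher_52_center's own z axis and vertical below 0.1 rad and linear speed of each of pusher_22, pusher_32, pusher_42, pusher_52 below 0.02 m/s and horizontal distance between pusher_32_center and nest_32_floor below 0.008 m and z of pusher_32_center in the frame of nest_32_floor between 0.028 and 0.0345 m and horizontal distance between pusher_42_center and nest_42_floor below 0.008 m and z of pusher_42_center in the frame of nest_42_floor between 0.028 and 0.0345 m and horizontal distance between pusher_52_center and nest_52_floor below 0.008 m and z of pusher_52_center in the frame of nest_52_floor between 0.028 and 0.0345 m and angle between each of vial_a, vial_b's own z axis and vertical below 0.3 rad and distance of each of vial_a, vial_b from where it was at the start of the episode below 0.03 m); the robot touches nothing.
It fails at once if a pusher drops hard into its pocket ((horizontal distance between pusher_22_center and nest_22_floor below 0.012 m and z of pusher_22_center in the frame of nest_22_floor below 0.06 m and linear speed of pusher_22 above 0.65 m/s) or (horizontal distance between pusher_32_center and nest_32_floor below 0.012 m and z of pusher_32_center in the frame of nest_32_floor below 0.06 m and linear speed of pusher_32 above 0.65 m/s) or (horizontal distance between pusher_42_center and nest_42_floor below 0.012 m and z of pusher_42_center in the frame of nest_42_floor below 0.06 m and linear speed of pusher_42 above 0.65 m/s) or (horizontal distance between pusher_52_center and nest_52_floor below 0.012 m and z of pusher_52_center in the frame of nest_52_floor below 0.06 m and linear speed of pusher_52 above 0.65 m/s)).
It fails at once if a loose vial is knocked over or pushed away ((angle between vial_a's own z axis and vertical above 0.6 rad or distance of vial_a from where it was at the start of the episode above 0.03 m) or (angle between vial_b's own z axis and vertical above 0.6 rad or distance of vial_b from where it was at the start of the episode above 0.03 m)).
It also fails if it takes over 96 s, if anything falls off the work surface, if the arm or the gripper's body presses on something with over 40 N, if the wrist force passes 120 N, or if a joint passes its speed limit or range.

## Working session

There is one attempt and no reset: what is moved stays moved. The work goes in short steps, Python scripts to look and compute and a tool call to move; the robot and the scene stay as the last step left them, time stands still between calls to the robot, and variables do not carry over. Pictures are saved under pics/ and viewed, about 12 in all and at most 16, crops included, and the job is handed in when it is done.

Besides the shell and the picture viewer there is one more tool, called after ">>>" by a JSON object that holds its "op" and its "data", one argument or row to a line. send_rows: Moves the arm, as the interface text tells. Its arguments: {"type":"object","properties":{"increments":{"type":"string"},"newtons":{"type":"number"}},"required":["increments"]}

```bash
mkdir -p pics; python3 - <<'E'
from bench import bot
import cv2,numpy as np
o=bot.get_obs();print(o)
for n in("scene","top"):
    p,d=bot.read_camera(n);cv2.imwrite(f"pics/{n}0.png",p[:,:,::-1]);np.savez(f"{n}0.npz",p=p,d=d)
    c=bot.camera_params(n);print(n,np.round(c["camera_matrix"],1).tolist(),np.round(c["cam_to_world"],3).tolist(),[k for k in c])
E
```

```text
{'time_s': 0.0, 'joint_positions': array([-9.66378416e-01,  3.85536813e-01,  6.60385252e-03, -4.83637663e-04,
       -1.19400796e+00, -2.58591178e-01]), 'qd': array([ 2.34240486e-04, -1.21129119e-04,  1.14363813e-03,  4.33808410e-05,
       -1.74664435e-03, -7.63544584e-04]), 'effort': array([ 1.59773612e-03, -3.92289162e+01,  1.88401991e+01,  4.18603152e+00,
       -4.61320218e-03, -1.68097353e-05]), 'position': array([ 211.66266908, -587.4344542 ,  230.22719041]), 'eef_rot': array([-1.71965008e-01,  9.85102449e-01,  1.06801215e-03, -2.44317993e-04]), 'wrist_force': array([-0.35435774, -0.22447873, -0.69604006]), 'torque': array([ 0.02395879, -0.00074561, -0.01383726]), 'grip_width': 85.35382417621709}
scene [[408.8, 0.0, 254.8], [0.0, 408.8, 192.8], [0.0, 0.0, 1.0]] [[0.705, 0.362, -0.61, -106.581], [-0.709, 0.335, -0.62, -620.762], [-0.02, 0.87, 0.493, 575.022], [0.0, 0.0, 0.0, 1.0]] ['camera_matrix', 'cam_to_world']
top [[459.9, 0.0, 257.8], [0.0, 459.9, 194.0], [0.0, 0.0, 1.0]] [[0.003, 0.991, -0.131, 405.731], [-1.0, 0.003, 0.004, 28.759], [0.004, 0.131, 0.991, 1232.891], [0.0, 0.0, 0.0, 1.0]] ['camera_matrix', 'cam_to_world']
```

View pics/top0.png

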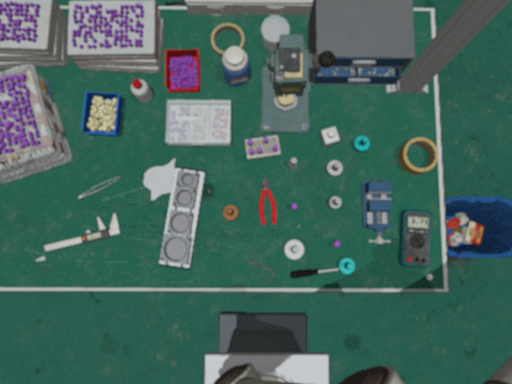

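View pics/scene0.png

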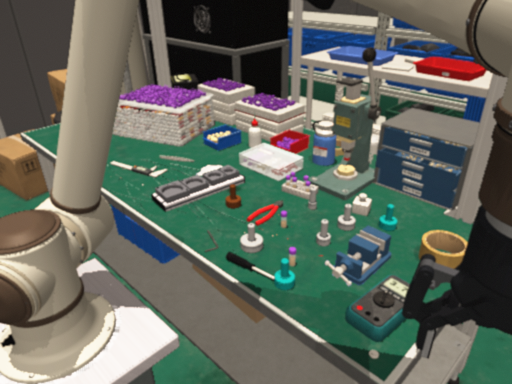

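The top view shows the rail at (182,217), with the small pocket at the top and the large one at the bottom. The grey pushers are at (294,249), (335,168), (335,202) and (293,162). Look-alikes are brown (231,212) and turquoise (362,143) and (347,266). The vials are at (294,206) and (337,243). The white square object at (331,135) is not a pusher. Next I'll measure from depth and check in a close crop.

```bash
cat > h.py <<'E'
import numpy as np,cv2
from bench import bot
def cloud(n,d,c):
    K=c["camera_matrix"];v,u=np.mgrid[:384,:512]
    P=np.stack([(u-K[0,2])/K[0,0]*d,-(v-K[1,2])/K[1,1]*d,-d],-1)
    T=c["cam_to_world"];return P@T[:3,:3].T+T[:3,3]
E
python3 - <<'E'
from h import *
z=np.load("top0.npz");p,d=z["p"],z["d"];W=cloud("top",d,bot.camera_params("top"))
print("bench z",np.median(W[100:280,100:430,2]))
for n,(u,v) in dict(a=(294,249),b=(335,168),c=(335,202),d=(293,162),vA=(294,206),vB=(337,243),br=(231,212),t1=(362,143),t2=(347,266),wht=(331,135)).items():
    w=W[v-16:v+17,u-16:u+17].reshape(-1,3);Z=w[:,2]
    hi=w[Z>Z.max()-8];lo=w[(Z>8)&(Z<32)];al=w[(Z>8)]
    print(n,"zmax",Z.max().round(1),"top",np.median(hi,0).round(1),len(hi),"area-diam px",round(2*np.sqrt(len(al)/np.pi)*2.5,1))
m=((W[...,2]>7)&(W[...,2]<50));m[:,:150]=0;m[:,212:]=0;m[:165]=0;m[275:]=0
# only rail-like
n,l,s,ce=cv2.connectedComponentsWithStats(m.astype('u1'))
for i in range(1,n):
    if s[i,4]>200:
        q=W[l==i];print(s[i],q.mean(0).round(1),cv2.minAreaRect(q[:,:2].astype('f4')))
h=W[165:275,150:212,2];print(np.histogram(h,bins=range(-6,50,4)))
im=np.hstack([cv2.resize(p[160:275,150:245],None,fx=4,fy=4,interpolation=2),cv2.resize(p[125:240,255:355],None,fx=4,fy=4,interpolation=2)])
cv2.imwrite("pics/crop1.png",im[:,:,::-1]);print(im.shape)
E
```

```text
bench z 2.68448832902493
a zmax 1232.9 top [ 405.7   28.8 1232.9] 6 area-diam px 50.2
b zmax 1232.9 top [ 405.7   28.8 1232.9] 4 area-diam px 40.6
c zmax 1232.9 top [ 405.7   28.8 1232.9] 4 area-diam px 31.7
d zmax 1232.9 top [ 405.7   28.8 1232.9] 9 area-diam px 29.2
vA zmax 1232.9 top [ 405.7   28.8 1232.9] 10 area-diam px 18.9
vB zmax 1232.9 top [ 405.7   28.8 1232.9] 3 area-diam px 21.1
br zmax 1232.9 top [ 405.7   28.8 1232.9] 3 area-diam px 40.6
t1 zmax 1232.9 top [ 405.7   28.8 1232.9] 5 area-diam px 41.3
t2 zmax 1232.9 top [ 405.7   28.8 1232.9] 5 area-diam px 43.2
wht zmax 1232.9 top [ 405.7   28.8 1232.9] 3 area-diam px 45.7
[ 150  165   55  105 3473] [512.5 231.1  26.1] ((507.81927490234375, 255.19293212890625), (148.0966033935547, 273.02532958984375), 83.9029312133789)
(array([ 204, 1544, 1374,  431,  182,  240,  651,  643,  311,  126,  557,
        497,   38]), array([-6, -2,  2,  6, 10, 14, 18, 22, 26, 30, 34, 38, 42, 46]))
(460, 780, 3)
```

View pics/crop1.png

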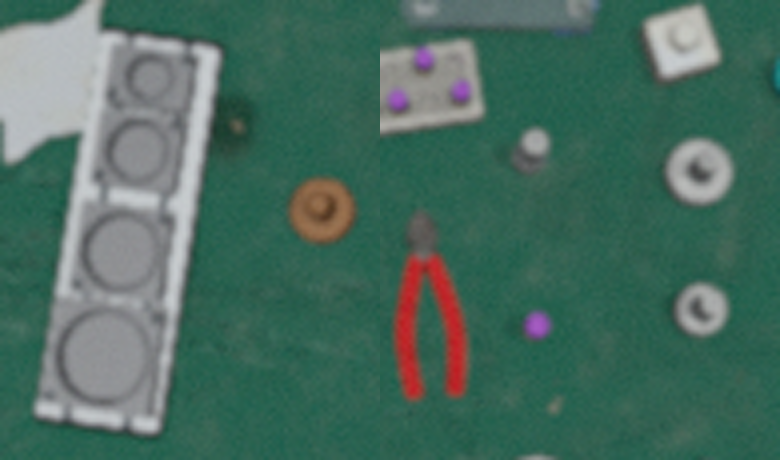

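```bash
cat >> h.py <<'E'
def ray(n,u,v,z):
    c=bot.camera_params(n);K=c["camera_matrix"];T=c["cam_to_world"]
    r=T[:3,:3]@np.array([(u-K[0,2])/K[0,0],-(v-K[1,2])/K[1,1],-1]);t=(z-T[2,3])/r[2];return T[:3,3]+t*r
def proj(n,P):
    c=bot.camera_params(n);K=c["camera_matrix"];T=c["cam_to_world"]
    q=(np.asarray(P)-T[:3,3])@T[:3,:3];x,y,w=q[...,0],-q[...,1],-q[...,2]
    if n=="wrist":
        r=np.hypot(x,y)+1e-9;th=np.arctan2(r,w)
        x,y,w=x/r*th,y/r*th,1
    return np.stack([K[0,0]*x/w+K[0,2],K[1,1]*y/w+K[1,2]],-1)
E
python3 - <<'E'
from h import *
z=np.load("top0.npz");p,d=z["p"],z["d"];W=cloud("top",d,bot.camera_params("top"))
hsv=cv2.cvtColor(p,cv2.COLOR_RGB2HSV)
for n,(u,v) in dict(a=(294,249),b=(335,168),c=(335,202),d=(293,162),vA=(294,206),vB=(337,243),br=(231,212),t1=(362,143),t2=(347,266)).items():
    w=W[v-14:v+15,u-14:u+15];Z=w[...,2];R=np.hypot(w[...,0]-ray("top",u,v,30)[0],w[...,1]-ray("top",u,v,30)[1])
    ok=(R<34)&(Z<80);m=ok&(Z>9)
    ring=w[m&(Z<32)];hi=w[m&(Z>45)]if n[0]!='v' else w[m&(Z>34)]
    (cx,cy),r=cv2.minEnclosingCircle(ring[:,:2].astype('f4'))
    hs=w[m].reshape(-1,3)
    # colour segmentation
    mm=(hsv[v-14:v+15,u-14:u+15,1]<90)&ok if n in "abcd" else m
    ys,xs=np.nonzero(mm);
    print(n,"ring",round(cx,1),round(cy,1),"r",round(r,1),"n",len(ring),"top",hi.mean(0).round(1) if len(hi) else None,len(hi),"seg@22",ray("top",xs.mean()+u-14,ys.mean()+v-14,22)[:2].round(1),"dia",round(2*np.sqrt(mm.sum()/np.pi)*2.6,1))
g=cv2.cvtColor(p,cv2.COLOR_RGB2GRAY);G=cv2.resize(g[160:275,150:215],None,fx=8,fy=8,interpolation=cv2.INTER_CUBIC)
for nm,(u,v),R in (("22",(187,179),15),("32",(184,198),20),("42",(181,222),25),("52",(176,249),30)):
    rr=R/2.58*8
    h=cv2.HoughCircles(G,cv2.HOUGH_GRADIENT,1,20,param1=60,param2=12,minRadius=int(rr*.8),maxRadius=int(rr*1.2))
    c=np.array([(u-150)*8,(v-160)*8])
    if h is not None:
        h=h[0];k=np.argmin(np.hypot(*(h[:,:2]-c).T));x,y,r=h[k];U=(x+.5)/8-.5+150;V=(y+.5)/8-.5+160
        print(nm,U.round(1),V.round(1),"r mm",r/8*2.58,ray("top",U,V,38)[:2].round(1))
E
```

```text
a ring 419.7 -69.2 r 25.8 n 277 top [419.4 -68.8  60.3] 31 seg@22 [420.6 -70.1] dia 58.4
b ring 637.5 -180.3 r 21.6 n 156 top [ 636.1 -179.    60.3] 35 seg@22 [ 637.7 -180.5] dia 47.4
c ring 544.3 -179.7 r 16.2 n 77 top [ 543.5 -178.8   59.6] 35 seg@22 [ 545.1 -179.8] dia 38.3
d ring 648.1 -66.3 r 10.8 n 30 top [647.2 -66.2  58.7] 36 seg@22 [650.5 -68.9] dia 29.6
vA ring 535.8 -82.6 r 21.0 n 5 top [531.1 -68.5  43.1] 28 seg@22 [532.4 -70.2] dia 17.4
vB ring 434.3 -173.8 r 5.2 n 7 top [ 434.8 -177.7   42.5] 29 seg@22 [ 435.1 -179.3] dia 17.8
br ring 516.2 98.5 r 21.0 n 165 top [515.3  97.9  60.8] 33 seg@22 [515.8  98.1] dia 41.5
t1 ring 704.1 -255.1 r 21.9 n 160 top [ 703.4 -253.3   59.1] 38 seg@22 [ 703.4 -252.7] dia 42.2
t2 ring 376.0 -200.4 r 26.2 n 179 top [ 377.3 -205.4   59.5] 36 seg@22 [ 377.3 -204. ] dia 43.4
22 185.0 173.6 r mm 14.447999 [617.  216.4]
32 176.5 203.0 r mm 19.57575 [539.1 236.7]
42 187.2 223.2 r mm 25.026 [486.3 207.4]
52 173.0 254.8 r mm 28.895998 [405.1 242.2]
```

Pusher diameters and heights (≈60) agree with the sizes: a=52, b=42, c=32, d=22. The Hough fit on the pockets was poor, so I'll fit the pocket floors by depth.

```bash
python3 - <<'E'
from h import *
z=np.load("top0.npz");p,d=z["p"],z["d"];W=cloud("top",d,bot.camera_params("top"))
for nm,(u,v),R in (("22",(187,179),13.5),("32",(184,198),18.5),("42",(181,222),23.5),("52",(176,249),28.5)):
    c=ray("top",u,v,30)[:2]
    for it in range(6):
        r=np.hypot(W[...,0]-c[0],W[...,1]-c[1]);m=(r<R+5)&(W[...,2]<31.5)&(W[...,2]>18)
        c=W[m][:,:2].mean(0)
    print(nm,c.round(1),np.median(W[m][:,2]).round(1),"dia",round(2*np.sqrt(m.sum()/np.pi)*2.6,1))
# rail outer via brightness/height
m=(W[...,2]>34)&(W[...,2]<43);m[:,:150]=0;m[:,212:]=0;m[:165]=0;m[275:]=0
m=cv2.morphologyEx(m.astype('u1'),cv2.MORPH_CLOSE,np.ones((3,3)))
q=W[(m>0)&(W[...,2]<45)&(W[...,2]>15)];print("blocks",cv2.minAreaRect(q[:,:2].astype('f4')))
E
```

```text
22 [603.6 213.2] 25.2 dia 25.6
32 [554.6 220. ] 25.2 dia 35.9
42 [488.1 229.6] 25.1 dia 46.5
52 [419.3 239.4] 25.3 dia 56.5
blocks ((503.64892578125, 226.28402709960938), (71.07450866699219, 239.7957763671875), 82.28758239746094)
```

Pocket floors read z≈25 with the right diameters and are collinear, so this is consistent. I'll write a move helper and head to a hover over pusher 52.

```bash
cat >> h.py <<'E'
from scipy.spatial.transform import Rotation as Ro
PU={52:(419.6,-69),42:(637,-180),32:(544,-179.3),22:(647.7,-66.2)}
NE={52:(419.3,239.4),42:(488.1,229.6),32:(554.6,220),22:(603.6,213.2)}
def go(psi,*targets):
    o=bot.get_obs();R0=Ro.from_quat(o["eef_rot"]);a=np.radians(psi)
    y=np.array([np.cos(a),np.sin(a),0]);zt=np.array([0,0,-1.]);R=Ro.from_matrix(np.stack([np.cross(y,zt),y,zt],1))
    rv=(R0.inv()*R).as_rotvec()
    print("t",round(o["time_s"],2),"pos",o["position"].round(1),"j",o["joint_positions"].round(2),"F",o["wrist_force"].round(1),"w",round(o["grip_width"],1))
    for t in targets:
        s=R0.inv().apply(np.array(t)-o["position"])/1000
        print(t,"->",*s.round(4),*rv.round(3),"rows>=",int(np.ceil(max(np.linalg.norm(s)/.0417,np.linalg.norm(rv)/.125))))
E
python3 - <<'E'
from h import *
go(82,(380,-200,200),(*PU[52],200))
E
```

```text
t 0.1 pos [ 211.7 -587.5  230.3] j [-0.97  0.39  0.01 -0.   -1.19 -0.26] F [-0.3 -0.1  0.2] w 85.4
(380, -200, 200) -> -0.2897 0.3075 0.0309 0.002 -0.001 0.485 rows>= 11
(419.6, -69, 200) -> -0.3713 0.4173 0.0311 0.002 -0.001 0.485 rows>= 14
```

>>> {"op": "send_rows", "data": {
  "increments": "-0.29 0.307 0.031 0 0 0.485 0;-0.29 0.307 0.031 0 0 0.485 0;-0.29 0.307 0.031 0 0 0.485 0;-0.29 0.307 0.031 0 0 0.485 0;-0.29 0.307 0.031 0 0 0.485 0;-0.29 0.307 0.031 0 0 0.485 0;-0.29 0.307 0.031 0 0 0.485 0;-0.371 0.417 0.031 0 0 0.485 0;-0.371 0.417 0.031 0 0 0.485 0;-0.371 0.417 0.031 0 0 0.485 0;-0.371 0.417 0.031 0 0 0.485 0;-0.371 0.417 0.031 0 0 0.485 0",
  "newtons": 60
}}

```text
time_s: 1.1
position: [395.8, -131.9, 202.6]
eef_rot: [0.07, 0.998, 0.001, -0.0]
wrist_force: [1.4, -1.1, 0.7]
grip_width: 85.2
```

```bash
python3 - <<'E'
from h import *
go(82,(*PU[52],180))
E
```

```text
t 1.1 pos [ 395.8 -131.9  202.6] j [ 0.07  0.05 -0.51 -0.   -1.01 -1.78] F [ 1.4 -1.1  0.7] w 85.2
(419.6, -69, 180) -> -0.0149 0.0656 0.0227 0.002 -0.001 0.0 rows>= 2
```

>>> {"op": "send_rows", "data": {
  "increments": "-0.015 0.066 0.023 0.002 -0.001 0 0;-0.015 0.066 0.023 0.002 -0.001 0 0;-0.015 0.066 0.023 0.002 -0.001 0 0;-0.015 0.066 0.023 0.002 -0.001 0 0"
}}

```text
time_s: 1.43
position: [419.6, -67.3, 179.0]
eef_rot: [0.068, 0.998, -0.0, -0.001]
wrist_force: [0.2, -0.2, 0.9]
grip_width: 85.3
```

```bash
cat >> h.py <<'E'
def wrist(name,circs):
    p,d=bot.read_camera("wrist");im=p[:,:,::-1].copy();t=np.linspace(0,2*np.pi,60)
    for x,y,z,r in circs:
        q=proj("wrist",np.stack([x+r*np.cos(t),y+r*np.sin(t),z+0*t],1));cv2.polylines(im,[np.round(q*8).astype(int)],True,(0,0,255),1,cv2.LINE_AA,3)
    cv2.imwrite("pics/"+name+".png",im);return p,d
def wcloud(d):
    c=bot.camera_params("wrist");K=c["camera_matrix"];T=c["cam_to_world"];v,u=np.mgrid[:384,:512]
    x=(u-K[0,2])/K[0,0];y=(v-K[1,2])/K[1,1];th=np.hypot(x,y)+1e-9;k=np.tan(th)/th
    P=np.stack([x*k*d,-y*k*d,-d],-1);W=P@T[:3,:3].T+T[:3,3];W[d<=0]=np.nan;return W
def pus(W,k):
    x,y=PU[k];r=np.hypot(W[...,0]-x,W[...,1]-y);s=W[(r<18)&(W[...,2]>50)&(W[...,2]<75)];g=W[(r<k/2+10)&(W[...,2]>17)&(W[...,2]<27)]
    return "top",np.median(s,0).round(1) if len(s) else None,len(s),"ring",[np.round(v,1) for v in cv2.minEnclosingCircle(g[:,:2].astype('f4'))],len(g)
E
python3 - <<'E'
from h import *
go(82,(*PU[52],30))
p,d=wrist("w1",[(*PU[52],22,26),(*PU[52],62,8),(*PU[32],22,16)])
W=wcloud(d);print(pus(W,52));print(bot.camera_params("wrist"))
E
```

```text
t 1.43 pos [419.6 -67.3 179. ] j [ 0.23  0.09 -0.53  0.   -0.95 -1.93] F [ 0.2 -0.2  0.9] w 85.3
(419.6, -69, 30) -> -0.0005 -0.0015 0.149 -0.001 -0.002 0.004 rows>= 4
('top', array([418.6, -71.6,  61.6]), 263, 'ring', [array([420. , -71.8]), np.float64(26.1)], 1538)
{'camera_matrix': array([[297.31863964,   0.        , 255.47339229],
       [  0.        , 297.31863964, 191.37590659],
       [  0.        ,   0.        ,   1.        ]]), 'cam_to_world': array([[ 1.37418990e-01, -9.44947810e-01, -2.96967435e-01,
         3.43532467e+02],
       [ 9.90512482e-01,  1.30788228e-01,  4.21836668e-02,
        -5.69893403e+01],
       [-1.02151905e-03, -2.99946789e-01,  9.53955387e-01,
         3.21951548e+02],
       [ 0.00000000e+00,  0.00000000e+00,  0.00000000e+00,
         1.00000000e+00]])}
```

View pics/w1.png

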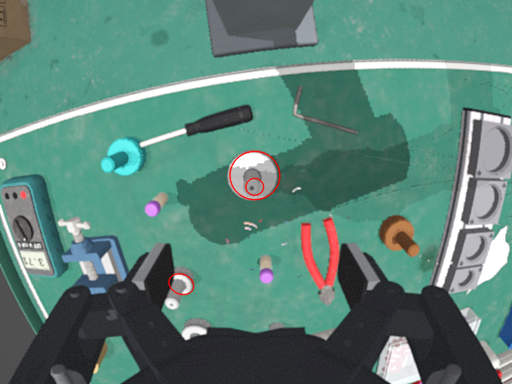

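The wrist view shows pusher 52 at (253,175) between the open jaws, with the overlay within ~3 mm in y. The two cameras disagree by about their calibration error, so I'll aim between them.

>>> {"op": "send_rows", "data": {
  "increments": "-0.001 -0.003 0.06 0 -0.002 0.004 0;-0.001 -0.003 0.12 0 -0.002 0.004 0;-0.001 -0.003 0.149 0 -0.002 0.004 0;-0.001 -0.003 0.149 0 -0.002 0.004 0;-0.001 -0.003 0.149 0 -0.002 0.004 0;-0.001 -0.003 0.149 0 -0.002 0.004 255;-0.001 -0.003 0.149 0 -0.002 0.004 255;-0.001 -0.003 0.149 0 -0.002 0.004 255;-0.001 -0.003 0.149 0 -0.002 0.004 255;-0.001 -0.003 0.149 0 -0.002 0.004 255;-0.001 -0.003 0.149 0 -0.002 0.004 255;-0.001 -0.003 0.149 0 -0.002 0.004 255",
  "newtons": 60
}}

```text
time_s: 2.48
position: [420.6, -71.4, 31.7]
eef_rot: [0.071, 0.998, -0.0, 0.001]
wrist_force: [-2.6, -0.4, 7.0]
grip_width: 14.2
```

```bash
python3 - <<'E'
from h import *
go(82,(419.5,-70.3,180),(419,120,180))
E
```

```text
t 2.48 pos [420.6 -71.4  31.7] j [ 0.22  0.33 -0.72  0.   -0.52 -1.93] F [-2.6 -0.4  7. ] w 14.2
(419.5, -70.3, 180) -> 0.0008 0.0009 -0.1483 -0.0 0.003 -0.001 rows>= 4
(419, 120, 180) -> 0.0281 0.1892 -0.1485 -0.0 0.003 -0.001 rows>= 6
```

>>> {"op": "send_rows", "data": {
  "increments": "0 0 -0.04 0 0.003 0 255;0 0 -0.08 0 0.003 0 255;0.001 0.001 -0.12 0 0.003 0 255;0.003 0.02 -0.148 0 0.003 0 255;0.009 0.06 -0.148 0 0.003 0 255;0.014 0.095 -0.148 0 0.003 0 255;0.02 0.13 -0.148 0 0.003 0 255;0.024 0.16 -0.148 0 0.003 0 255;0.028 0.189 -0.148 0 0.003 0 255;0.028 0.189 -0.148 0 0.003 0 255;0.028 0.189 -0.148 0 0.003 0 255"
}}

```text
time_s: 3.4
position: [418.1, 120.8, 179.0]
eef_rot: [0.069, 0.998, -0.0, -0.001]
wrist_force: [-1.3, -0.6, -3.4]
grip_width: 14.2
```

```bash
cat >> h.py <<'E'
def nests(W):
    for k in NE:
        c=np.array(NE[k])
        for it in range(6):
            r=np.hypot(W[...,0]-c[0],W[...,1]-c[1]);m=(r<k/2+7)&(W[...,2]<29)&(W[...,2]>20)
            if not m.any(): break
            h=cv2.convexHull(W[m][:,:2].astype('f4'));c=np.array(cv2.minEnclosingCircle(h)[0])
        if m.any(): print(k,"encl",c.round(1),round(cv2.minEnclosingCircle(h)[1],1),"mean",W[m].mean(0).round(1),m.sum())
E
python3 - <<'E'
from h import *
go(82,(*NE[52],120),(*NE[52],57))
p,d=wrist("w2",[(*NE[k],38,k/2+5.5) for k in NE])
np.savez("w2.npz",p=p,d=d);W=wcloud(d);nests(W)
r=np.hypot(W[...,0]-419,W[...,1]-120);s=W[(r<45)&(W[...,2]>120)];print("held",np.nanmedian(s,0),len(s))
E
```

```text
t 3.4 pos [418.1 120.8 179. ] j [ 0.66  0.11 -0.51 -0.   -0.95 -2.37] F [-1.3 -0.6 -3.4] w 14.2
(419.3, 239.4, 120) -> 0.0151 0.1177 0.0589 -0.001 -0.002 0.001 rows>= 4
(419.3, 239.4, 57) -> 0.015 0.1178 0.1219 -0.001 -0.002 0.001 rows>= 5
52 encl [420.2 236.4] 28.7 mean [420.9 237.2  24.8] 1949
42 encl [491.  227.7] 23.2 mean [490.7 227.7  24.8] 1051
32 encl [556.1 220.1] 15.8 mean [552.9 223.8  24.8] 228
held [407.43523796 121.56999932 248.87284146] 33790
```

View pics/w2.png

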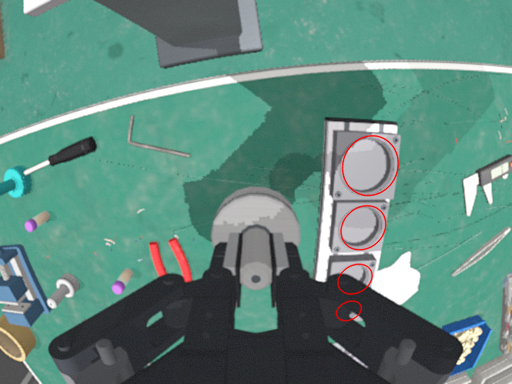

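The wrist view shows pusher 52 held upright at (255,230), with pockets 52 at (370,163), 42 at (362,227) and 32 at (355,280). As at the pusher, wrist readings sit ≈2.8 mm below top in y. The TCP y after gripping agrees with the wrist camera, so I'll aim at (420.3, 237).

>>> {"op": "send_rows", "data": {
  "increments": "0.005 0.03 0 0 0 0 255;0.01 0.065 0 0 -0.002 0 255;0.013 0.095 0.02 -0.001 -0.002 0 255;0.014 0.115 0.04 -0.001 -0.002 0 255;0.0137 0.1155 0.059 -0.001 -0.002 0 255;0.0137 0.1155 0.059 -0.001 -0.002 0 255;0.0137 0.1155 0.075 -0.001 -0.002 0 255;0.0137 0.1155 0.085 -0.001 -0.002 0 255;0.0137 0.1155 0.085 -0.001 -0.002 0 255"
}}

```text
time_s: 4.2
position: [419.2, 233.5, 92.6]
eef_rot: [0.071, 0.997, -0.002, -0.002]
wrist_force: [-0.7, -0.3, -3.4]
grip_width: 14.3
```

```bash
python3 - <<'E'
from h import *
go(82,(420.3,237,80),(420.3,237,58),(420.3,237,56))
p,d=wrist("w3",[(420.3,237,38,31.5)]);np.savez("w3.npz",p=p,d=d)
nests(wcloud(d))
E
```

```text
t 4.2 pos [419.2 233.5  92.6] j [ 0.85  0.3  -0.52 -0.   -0.75 -2.56] F [-0.7 -0.3 -3.4] w 14.3
(420.3, 237, 80) -> -0.0006 0.0037 0.0125 -0.004 -0.003 -0.003 rows>= 1
(420.3, 237, 58) -> -0.0007 0.0038 0.0345 -0.004 -0.003 -0.003 rows>= 1
(420.3, 237, 56) -> -0.0007 0.0038 0.0365 -0.004 -0.003 -0.003 rows>= 1
52 encl [421.  237.5] 28.6 mean [406.3 243.1  26. ] 1066
42 encl [500.7 223.2] 15.5 mean [503.6 223.   26.2] 451
32 encl [526.1 221. ] 22.5 mean [515.8 222.   26.7] 280
```

View pics/w3.png

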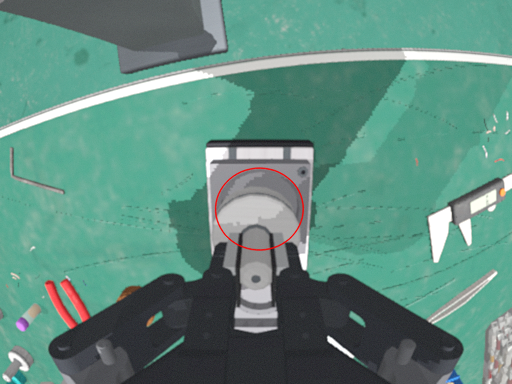

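The overlay matches the pocket mouth (260,208), with the pusher just above it. Lowering.

>>> {"op": "send_rows", "data": {
  "increments": "-0.001 0.004 0.004 -0.004 -0.003 0 255;-0.001 0.004 0.012 -0.004 -0.003 0 255;-0.001 0.004 0.018 -0.004 -0.003 0 255;-0.001 0.004 0.023 -0.004 -0.003 0 255;-0.001 0.004 0.028 -0.004 -0.003 0 255;-0.001 0.004 0.032 -0.004 -0.003 0 255;-0.001 0.004 0.035 -0.004 -0.003 0 255;-0.001 0.004 0.036 -0.004 -0.003 0 255;-0.001 0.004 0.036 -0.004 -0.003 0 255"
}}

```text
time_s: 5.0
position: [421.3, 237.8, 57.3]
eef_rot: [0.071, 0.997, 0.0, 0.001]
wrist_force: [-0.3, 0.5, -3.5]
grip_width: 14.2
```

```bash
python3 - <<'E'
from h import *
go(82,(420.3,237,56),(420.3,237,120))
E
```

```text
t 5.0 pos [421.3 237.8  57.3] j [ 0.85  0.36 -0.56  0.   -0.65 -2.56] F [-0.3  0.5 -3.5] w 14.2
(420.3, 237, 56) -> 0.0009 -0.001 0.0013 0.001 0.001 -0.002 rows>= 1
(420.3, 237, 120) -> 0.0008 -0.0009 -0.0627 0.001 0.001 -0.002 rows>= 2
```

>>> {"op": "send_rows", "data": {
  "increments": "0.0005 -0.0005 0.001 0 0 0 255;0.0005 -0.0005 0.002 0 0 0 255;0.0005 -0.0005 0.003 0 0 0 255;0.0005 -0.0005 0.003 0 0 0 255"
}}

```text
time_s: 5.33
position: [421.2, 237.9, 56.7]
eef_rot: [0.07, 0.998, 0.001, 0.001]
wrist_force: [-4.2, -1.6, 12.2]
grip_width: 14.0
```

Contact with the floor (Fz +12 N at z 56.7, as predicted). Releasing: open, then rise.

>>> {"op": "send_rows", "data": {
  "increments": "0 0 0 0 0 0 200;0 0 0 0 0 0 100;0 0 0 0 0 0 0;0 0 0 0 0 0 0;0 0 0 0 0 0 0;0 0 0 0 0 0 0;0 0 -0.03 0 0 0 0;0 0 -0.06 0 0 0 0;0 0 -0.1 0 0 0 0;0 0 -0.12 0 0 0 0;0 0 -0.12 0 0 0 0"
}}

```text
time_s: 6.25
position: [423.4, 239.9, 181.9]
eef_rot: [0.07, 0.998, 0.005, 0.005]
wrist_force: [0.3, 0.2, 0.4]
grip_width: 85.3
```

```bash
python3 - <<'E'
from h import *
p,d=bot.read_camera("wrist");W=wcloud(d);PU[52]=(421,237.5)
r=np.hypot(W[...,0]-421,W[...,1]-237.5);s=W[(r<14)&(W[...,2]>75)&(W[...,2]<100)];print("shank top",np.median(s,0),len(s))
nests(W)
go(82,(*PU[42],180),(500,30,180),(637,-182,180))
E
```

```text
shank top [417.67126728 237.43480873  83.5865149 ] 292
52 encl [417.9 234.9] 28.6 mean [402.9 225.   23.1] 264
42 encl [487.1 225.1] 23.5 mean [489.3 224.8  22.3] 1238
32 encl [554.6 216.1] 18.3 mean [557.2 215.6  22.3] 555
22 encl [604.6 208.8] 13.0 mean [606.8 208.3  22.7] 228
t 6.3 pos [421.9 238.9 179.1] j [ 0.85  0.19 -0.41  0.   -0.96 -2.56] F [ 0.5  0.4 -0.9] w 85.8
(637, -180, 180) -> -0.2715 -0.3847 -0.0018 0.007 0.006 -0.001 rows>= 12
(500, 30, 180) -> -0.1065 -0.1959 -0.0016 0.007 0.006 -0.001 rows>= 6
(637, -182, 180) -> -0.2718 -0.3867 -0.0018 0.007 0.006 -0.001 rows>= 12
```

>>> {"op": "send_rows", "data": {
  "increments": "-0.272 -0.387 -0.002 0.007 0.006 0 0;-0.272 -0.387 -0.002 0.007 0.006 0 0;-0.272 -0.387 -0.002 0.007 0.006 0 0;-0.272 -0.387 -0.002 0.007 0.006 0 0;-0.272 -0.387 -0.002 0.007 0.006 0 0;-0.272 -0.387 -0.002 0.007 0.006 0 0;-0.272 -0.387 -0.002 0.007 0.006 0 0;-0.272 -0.387 -0.002 0.007 0.006 0 0;-0.272 -0.387 -0.002 0.007 0.006 0 0;-0.272 -0.387 -0.002 0.007 0.006 0 0;-0.272 -0.387 -0.002 0.007 0.006 0 0;-0.272 -0.387 -0.002 0.007 0.006 0 0"
}}

```text
time_s: 7.3
position: [637.9, -187.0, 177.0]
eef_rot: [0.072, 0.997, -0.0, -0.002]
wrist_force: [0.4, 0.7, -0.5]
grip_width: 85.2
```

>>> {"op": "send_rows", "data": {
  "increments": "0 0 0 0 0 0 0;0 0 0 0 0 0 0"
}}

```text
time_s: 7.47
position: [636.7, -188.1, 173.7]
eef_rot: [0.074, 0.997, -0.0, -0.004]
wrist_force: [0.2, 0.5, -1.3]
grip_width: 85.3
```

```bash
python3 - <<'E'
from h import *
p,d=wrist("w4",[(*PU[42],22,21),(*PU[22],22,11)]);W=wcloud(d);print(pus(W,42),pus(W,22),pus(W,32))
go(82,(637,-182,34))
E
```

```text
('top', array([ 636.5, -180.3,   62.1]), 277, 'ring', [array([ 638. , -180.5]), np.float64(21.3)], 910) ('top', array([647.2, -69.2,  61.6]), 254, 'ring', [array([648.3, -67.4]), np.float64(11.2)], 159) ('top', array([ 545.4, -180. ,   62.3]), 261, 'ring', [array([ 545.1, -180.1]), np.float64(16.3)], 547)
t 7.52 pos [ 636.6 -186.9  174.5] j [-0.04  0.49  0.04  0.   -1.12 -1.67] F [0.3 0.2 0.7] w 85.3
(637, -182, 34) -> -0.0007 0.0051 0.1405 -0.001 -0.008 -0.006 rows>= 4
```

View pics/w4.png

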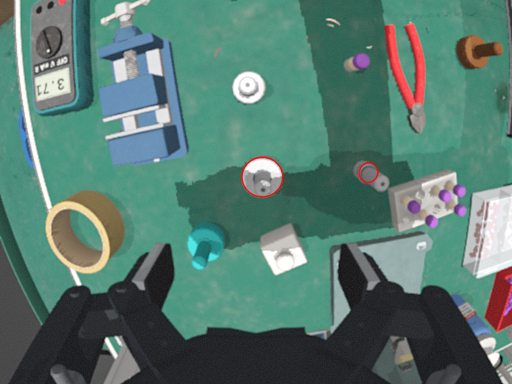

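The overlay sits on pusher 42 (262,178), and the measured ring radius is 21.3. Its neighbours, the turquoise one at (205,245) and the white block at (283,250), are clear of the jaw line. I'll aim at (637.3,-180.8,34).

>>> {"op": "send_rows", "data": {
  "increments": "0 0.006 0.04 -0.001 -0.008 -0.006 0;0 0.006 0.08 -0.001 -0.008 -0.006 0;0 0.006 0.11 -0.001 -0.008 -0.006 0;0 0.006 0.13 -0.001 -0.008 -0.006 0;0 0.006 0.14 -0.001 -0.008 -0.006 0;0 0.006 0.14 -0.001 -0.008 -0.006 100;0 0.006 0.14 -0.001 -0.008 -0.006 255;0 0.006 0.14 -0.001 -0.008 -0.006 255;0 0.006 0.14 -0.001 -0.008 -0.006 255;0 0.006 0.14 -0.001 -0.008 -0.006 255;0 0.006 0.14 -0.001 -0.008 -0.006 255;0 0.006 0.14 -0.001 -0.008 -0.006 255"
}}

```text
time_s: 8.52
position: [637.2, -181.3, 36.0]
eef_rot: [0.07, 0.998, -0.0, 0.001]
wrist_force: [-1.8, -0.1, 3.7]
grip_width: 14.3
```

```bash
python3 - <<'E'
from h import *
go(82,(637.3,-180.8,34),(630,-165,175),(490.3,228,175),(490.3,228,120))
E
```

```text
t 8.52 pos [ 637.2 -181.3   36. ] j [-0.03  0.63 -0.12  0.   -0.83 -1.68] F [-1.8 -0.1  3.7] w 14.3
(637.3, -180.8, 34) -> -0.0001 0.0005 0.002 -0.0 0.003 0.0 rows>= 1
(630, -165, 175) -> 0.009 0.0151 -0.139 -0.0 0.003 0.0 rows>= 4
(490.3, 228, 175) -> 0.2019 0.3849 -0.1395 -0.0 0.003 0.0 rows>= 11
(490.3, 228, 120) -> 0.202 0.3849 -0.0845 -0.0 0.003 0.0 rows>= 11
```

>>> {"op": "send_rows", "data": {
  "increments": "0 0 -0.04 0 0.003 0 255;0 0 -0.08 0 0.003 0 255;0.005 0.01 -0.12 0 0.003 0 255;0.202 0.385 -0.14 0 0.003 0 255;0.202 0.385 -0.14 0 0.003 0 255;0.202 0.385 -0.14 0 0.003 0 255;0.202 0.385 -0.14 0 0.003 0 255;0.202 0.385 -0.14 0 0.003 0 255;0.202 0.385 -0.14 0 0.003 0 255;0.202 0.385 -0.14 0 0.003 0 255;0.202 0.385 -0.14 0 0.003 0 255;0.202 0.385 -0.14 0 0.003 0 255"
}}

```text
time_s: 9.52
position: [504.9, 183.4, 172.7]
eef_rot: [0.07, 0.998, -0.0, -0.001]
wrist_force: [1.7, 0.6, -3.4]
grip_width: 13.8
```

>>> {"op": "send_rows", "data": {
  "increments": "0 0 0 0 0 0 255;0 0 0 0 0 0 255"
}}

```text
time_s: 9.68
position: [503.4, 185.3, 172.2]
eef_rot: [0.068, 0.998, -0.0, -0.002]
wrist_force: [-0.3, -0.3, -3.5]
grip_width: 14.3
```

```bash
python3 - <<'E'
from h import *
go(82,(490.5,228,175),(490.5,228,98),(490.5,228,64))
p,d=wrist("w5",[(490.5,228,38,26.5)]);nests(wcloud(d))
E
```

```text
t 9.68 pos [503.4 185.3 172.2] j [ 0.65  0.29 -0.29 -0.   -0.99 -2.36] F [-0.3 -0.3 -3.5] w 14.3
(490.5, 228, 175) -> 0.0185 0.0406 -0.0028 -0.001 -0.003 0.003 rows>= 2
(490.5, 228, 98) -> 0.0183 0.0406 0.0742 -0.001 -0.003 0.003 rows>= 3
(490.5, 228, 64) -> 0.0182 0.0406 0.1082 -0.001 -0.003 0.003 rows>= 3
52 encl [420.  234.8] 28.6 mean [416.9 217.8  25. ] 339
42 encl [489.3 225.9] 23.6 mean [489.5 226.   24.8] 1676
32 encl [556.5 217.5] 16.8 mean [556.3 221.7  24.9] 515
22 encl [604.6 221.7] 2.4 mean [604.8 222.1  25. ] 5
```

>>> {"op": "send_rows", "data": {
  "increments": "0.019 0.0395 -0.002 -0.001 -0.003 0.003 255;0.019 0.0395 -0.002 -0.001 -0.003 0.003 255;0.019 0.0395 0.03 -0.001 -0.003 0.003 255;0.019 0.0395 0.055 -0.001 -0.003 0.003 255;0.019 0.0395 0.07 -0.001 -0.003 0.003 255;0.019 0.0395 0.074 -0.001 -0.003 0.003 255;0.019 0.0395 0.074 -0.001 -0.003 0.003 255"
}}

```text
time_s: 10.32
position: [490.0, 223.7, 96.6]
eef_rot: [0.072, 0.997, -0.001, -0.002]
wrist_force: [-0.3, -0.4, -2.8]
grip_width: 14.1
```

```bash
python3 - <<'E'
from h import *
go(82,(490,227,62),(490,227,60))
E
```

```text
t 10.32 pos [490.  223.7  96.6] j [ 0.73  0.38 -0.38 -0.   -0.81 -2.44] F [-0.3 -0.4 -2.8] w 14.1
(490, 227, 62) -> 0.0004 0.0033 0.0346 -0.003 -0.003 -0.004 rows>= 1
(490, 227, 60) -> 0.0004 0.0033 0.0366 -0.003 -0.003 -0.004 rows>= 1
```

>>> {"op": "send_rows", "data": {
  "increments": "0 0.0035 0.003 -0.003 -0.003 -0.004 255;0 0.0035 0.011 -0.003 -0.003 -0.004 255;0 0.0035 0.018 -0.003 -0.003 -0.004 255;0 0.0035 0.023 -0.003 -0.003 -0.004 255;0 0.0035 0.028 -0.003 -0.003 -0.004 255;0 0.0035 0.032 -0.003 -0.003 -0.004 255;0 0.0035 0.035 -0.003 -0.003 -0.004 255;0 0.0035 0.037 -0.003 -0.003 -0.004 255;0 0.0035 0.037 -0.003 -0.003 -0.004 255"
}}

```text
time_s: 11.07
position: [490.0, 226.9, 61.1]
eef_rot: [0.069, 0.998, -0.001, -0.0]
wrist_force: [-6.1, -0.6, 9.2]
grip_width: 13.6
```

Contact at 61.1, as predicted (36+25). Release and rise.

>>> {"op": "send_rows", "data": {
  "increments": "0 0 0 0 0 0 200;0 0 0 0 0 0 100;0 0 0 0 0 0 0;0 0 0 0 0 0 0;0 0 0 0 0 0 0;0 0 0 0 0 0 0;0 0 -0.03 0 0 0 0;0 0 -0.06 0 0 0 0;0 0 -0.09 0 0 0 0;0 0 -0.115 0 0 0 0;0 0 -0.115 0 0 0 0;0 0 -0.115 0 0 0 0"
}}

```text
time_s: 12.07
position: [490.6, 227.6, 177.6]
eef_rot: [0.069, 0.998, 0.001, 0.001]
wrist_force: [0.2, -0.2, -1.2]
grip_width: 85.1
```

```bash
python3 - <<'E'
from h import *
p,d=wrist("w6",[]);W=wcloud(d)
for k in(52,42):
    x,y=NE[k];r=np.hypot(W[...,0]-x,W[...,1]-y+2);s=W[(r<14)&(W[...,2]>75)&(W[...,2]<100)];print(k,"shank top",np.median(s,0),len(s))
nests(W)
go(82,(544.8,-180,180))
E
```

```text
52 shank top [419.57816473 237.68838117  85.14452669] 310
42 shank top [487.90300767 226.3109805   84.67200176] 313
52 encl [418.6 235.5] 28.8 mean [408.8 220.9  24.3] 269
42 encl [487.  225.9] 23.5 mean [474.8 226.6  23.7] 276
32 encl [555.  216.1] 18.3 mean [556.  216.1  23.4] 753
22 encl [604.2 209.1] 13.5 mean [605.4 209.1  23.6] 323
t 12.12 pos [489.8 227.  176. ] j [ 0.73  0.29 -0.28  0.   -1.   -2.44] F [ 0.4 -0.3 -0.1] w 85.4
(544.8, -180, 180) -> -0.1108 -0.3954 -0.0037 -0.001 -0.0 0.001 rows>= 10
```

View pics/w6.png

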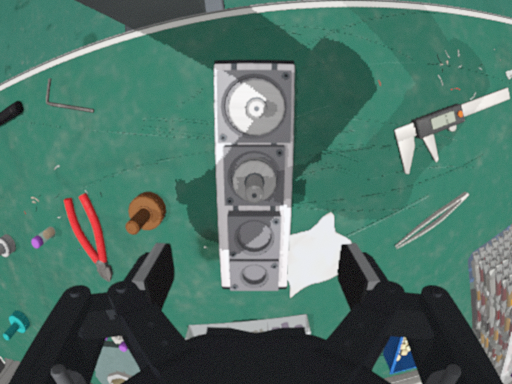

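Pushers 52 (255,107) and 42 (252,180) are seated in their pockets, with tops 61 mm above the floor readings. Next is pusher 32.

>>> {"op": "send_rows", "data": {
  "increments": "-0.111 -0.395 -0.004 0 0 0 0;-0.111 -0.395 -0.004 0 0 0 0;-0.111 -0.395 -0.004 0 0 0 0;-0.111 -0.395 -0.004 0 0 0 0;-0.111 -0.395 -0.004 0 0 0 0;-0.111 -0.395 -0.004 0 0 0 0;-0.111 -0.395 -0.004 0 0 0 0;-0.111 -0.395 -0.004 0 0 0 0;-0.111 -0.395 -0.004 0 0 0 0;-0.111 -0.395 -0.004 0 0 0 0;-0.111 -0.395 -0.004 0 0 0 0;-0.111 -0.395 -0.004 0 0 0 0"
}}

```text
time_s: 13.12
position: [543.9, -181.4, 177.9]
eef_rot: [0.071, 0.997, -0.0, -0.002]
wrist_force: [-0.5, 0.4, -0.3]
grip_width: 85.6
```

>>> {"op": "send_rows", "data": {
  "increments": "0 0 0 0 0 0 0;0 0 0 0 0 0 0"
}}

```text
time_s: 13.28
position: [543.1, -180.6, 176.5]
eef_rot: [0.071, 0.997, 0.0, -0.004]
wrist_force: [0.1, 0.1, 0.4]
grip_width: 85.2
```

```bash
python3 - <<'E'
from h import *
go(82,(544.7,-180.5,34))
p,d=wrist("w7",[]);W=wcloud(d);print(pus(W,32),pus(W,22))
E
```

```text
t 13.28 pos [ 543.1 -180.6  176.5] j [-0.04  0.34 -0.2  -0.   -1.04 -1.67] F [0.1 0.1 0.4] w 85.2
(544.7, -180.5, 34) -> -0.0027 0.0004 0.1424 -0.001 -0.008 -0.003 rows>= 4
('top', array([ 543.8, -180.6,   61.8]), 264, 'ring', [array([ 545.3, -180.9]), np.float64(16.1)], 444) ('top', array([643.8, -63. ,  59. ]), 14, 'ring', [array([644.6, -65.5]), np.float64(8.6)], 77)
```

>>> {"op": "send_rows", "data": {
  "increments": "-0.0025 0 0.04 -0.001 -0.008 -0.003 0;-0.0025 0 0.08 -0.001 -0.008 -0.003 0;-0.0025 0 0.11 -0.001 -0.008 -0.003 0;-0.0025 0 0.13 -0.001 -0.008 -0.003 0;-0.0025 0 0.142 -0.001 -0.008 -0.003 0;-0.0025 0 0.142 -0.001 -0.008 -0.003 100;-0.0025 0 0.142 -0.001 -0.008 -0.003 255;-0.0025 0 0.142 -0.001 -0.008 -0.003 255;-0.0025 0 0.142 -0.001 -0.008 -0.003 255;-0.0025 0 0.142 -0.001 -0.008 -0.003 255;-0.0025 0 0.142 -0.001 -0.008 -0.003 255;-0.0025 0 0.142 -0.001 -0.008 -0.003 255"
}}

```text
time_s: 14.33
position: [545.7, -180.6, 36.1]
eef_rot: [0.069, 0.998, 0.0, 0.002]
wrist_force: [1.1, 1.2, 4.2]
grip_width: 13.7
```

```bash
python3 - <<'E'
from h import *
go(82,(556,218.5,178))
E
```

```text
t 14.33 pos [ 545.7 -180.6   36.1] j [-0.04  0.51 -0.35 -0.   -0.71 -1.67] F [1.1 1.2 4.2] w 13.7
(556, 218.5, 178) -> 0.0443 0.3968 -0.1418 0.001 0.004 0.001 rows>= 11
```

>>> {"op": "send_rows", "data": {
  "increments": "0 0 -0.04 0 0.004 0 255;0 0 -0.08 0 0.004 0 255;0.002 0.015 -0.12 0 0.004 0 255;0.044 0.397 -0.142 0 0.004 0 255;0.044 0.397 -0.142 0 0.004 0 255;0.044 0.397 -0.142 0 0.004 0 255;0.044 0.397 -0.142 0 0.004 0 255;0.044 0.397 -0.142 0 0.004 0 255;0.044 0.397 -0.142 0 0.004 0 255;0.044 0.397 -0.142 0 0.004 0 255;0.044 0.397 -0.142 0 0.004 0 255;0.044 0.397 -0.142 0 0.004 0 255"
}}

```text
time_s: 15.33
position: [555.2, 210.0, 177.5]
eef_rot: [0.069, 0.998, 0.0, -0.001]
wrist_force: [0.5, -0.5, -0.6]
grip_width: 14.5
```

>>> {"op": "send_rows", "data": {
  "increments": "0 0 0 0 0 0 255;0 0 0 0 0 0 255"
}}

```text
time_s: 15.5
position: [554.5, 212.3, 176.9]
eef_rot: [0.067, 0.998, 0.0, -0.001]
wrist_force: [0.9, -0.6, -1.2]
grip_width: 14.0
```

```bash
python3 - <<'E'
from h import *
go(82,(556,218.5,178),(556,218.5,98))
p,d=wrist("w8",[]);nests(wcloud(d))
E
```

```text
t 15.5 pos [554.5 212.3 176.9] j [ 0.64  0.38 -0.15 -0.   -1.05 -2.34] F [ 0.9 -0.6 -1.2] w 14.0
(556, 218.5, 178) -> -0.0006 0.0063 -0.0011 0.0 -0.002 0.005 rows>= 1
(556, 218.5, 98) -> -0.0008 0.0063 0.0789 0.0 -0.002 0.005 rows>= 2
52 encl [420.  234.3] 28.4 mean [424.9 215.7  25.2] 215
42 encl [487.4 225. ] 23.7 mean [473.7 225.4  25. ] 260
32 encl [554.5 215.8] 18.5 mean [555.2 215.8  24.8] 975
```

>>> {"op": "send_rows", "data": {
  "increments": "-0.0005 0.0057 0 0 -0.002 0.005 255;-0.0005 0.0057 0 0 -0.002 0.005 255;-0.0005 0.0057 0.03 0 -0.002 0.005 255;-0.0005 0.0057 0.055 0 -0.002 0.005 255;-0.0005 0.0057 0.072 0 -0.002 0.005 255;-0.0005 0.0057 0.078 0 -0.002 0.005 255;-0.0005 0.0057 0.078 0 -0.002 0.005 255"
}}

```text
time_s: 16.13
position: [554.7, 214.6, 97.2]
eef_rot: [0.072, 0.997, -0.001, -0.002]
wrist_force: [0.7, -0.2, -1.0]
grip_width: 14.0
```

```bash
python3 - <<'E'
from h import *
go(82,(555.7,217.8,60))
p,d=wrist("w9",[(555.7,217.8,38,21.5)])
cv2.imwrite("pics/w9c.png",cv2.resize(cv2.imread("pics/w9.png")[130:300,150:380],None,fx=3,fy=3))
E
```

```text
t 16.13 pos [554.7 214.6  97.2] j [ 0.64  0.46 -0.24 -0.   -0.88 -2.36] F [ 0.7 -0.2 -1. ] w 14.0
(555.7, 217.8, 60) -> -0.0006 0.0035 0.0372 -0.003 -0.004 -0.004 rows>= 1
```

View pics/w9c.png

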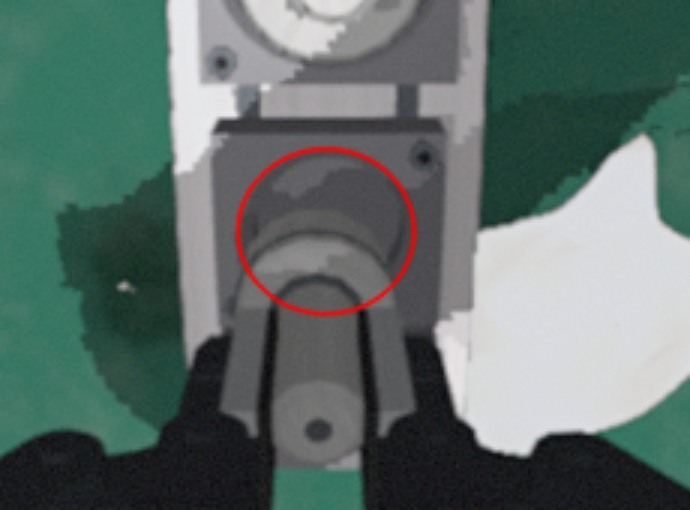

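The overlay matches the mouth of pocket 32. Lowering.

>>> {"op": "send_rows", "data": {
  "increments": "-0.0005 0.0035 0.003 -0.003 -0.004 -0.004 255;-0.0005 0.0035 0.01 -0.003 -0.004 -0.004 255;-0.0005 0.0035 0.017 -0.003 -0.004 -0.004 255;-0.0005 0.0035 0.022 -0.003 -0.004 -0.004 255;-0.0005 0.0035 0.027 -0.003 -0.004 -0.004 255;-0.0005 0.0035 0.031 -0.003 -0.004 -0.004 255;-0.0005 0.0035 0.035 -0.003 -0.004 -0.004 255;-0.0005 0.0035 0.037 -0.003 -0.004 -0.004 255;-0.0005 0.0035 0.037 -0.003 -0.004 -0.004 255"
}}

```text
time_s: 16.93
position: [556.7, 218.7, 61.5]
eef_rot: [0.069, 0.998, 0.001, 0.002]
wrist_force: [-0.6, 0.9, -1.1]
grip_width: 14.1
```

>>> {"op": "send_rows", "data": {
  "increments": "0.001 -0.001 0.001 0 0 0 255;0.001 -0.001 0.002 0 0 0 255;0.001 -0.001 0.003 0 0 0 255;0.001 -0.001 0.003 0 0 0 255"
}}

```text
time_s: 17.27
position: [556.7, 218.4, 61.1]
eef_rot: [0.069, 0.998, 0.001, 0.003]
wrist_force: [-2.7, -0.2, 8.4]
grip_width: 14.1
```

Floor contact at 61.1. Release and rise.

>>> {"op": "send_rows", "data": {
  "increments": "0 0 0 0 0 0 200;0 0 0 0 0 0 100;0 0 0 0 0 0 0;0 0 0 0 0 0 0;0 0 0 0 0 0 0;0 0 0 0 0 0 0;0 0 -0.03 0 0 0 0;0 0 -0.06 0 0 0 0;0 0 -0.09 0 0 0 0;0 0 -0.12 0 0 0 0;0 0 -0.12 0 0 0 0;0 0 -0.12 0 0 0 0"
}}

```text
time_s: 18.27
position: [556.8, 218.7, 183.2]
eef_rot: [0.069, 0.998, 0.003, 0.005]
wrist_force: [-0.1, -1.3, -1.7]
grip_width: 85.5
```

```bash
python3 - <<'E'
from h import *
p,d=wrist("w10",[]);W=wcloud(d)
for k in(52,42,32):
    x,y=NE[k];r=np.hypot(W[...,0]-x,W[...,1]-y+2);s=W[(r<14)&(W[...,2]>75)&(W[...,2]<100)];print(k,"shank top",np.median(s,0).round(1),len(s))
nests(W)
go(172,(648,-67,185))
z=np.load("top0.npz");T=cloud("top",z["d"],bot.camera_params("top"))
print("rack",[T[v,u].round(0).tolist() for u,v in((279,150),(264,138),(264,147))],"press",[T[v,u].round(0).tolist() for u,v in((290,128),(290,100),(305,128))])
E
```

```text
52 shank top [420.7 237.7  85. ] 312
42 shank top [489.  226.1  84.8] 299
32 shank top [553.1 217.8  84.5] 294
52 encl [417.7 235.7] 28.7 mean [424.3 217.2  24.2] 215
42 encl [486.3 226.4] 23.6 mean [473.1 226.7  23.7] 255
32 encl [552.8 216.7] 18.5 mean [544.3 214.6  23.5] 195
22 encl [603.5 209.8] 13.3 mean [604.1 209.5  23.2] 420
t 18.32 pos [555.7 218.1 181.2] j [ 0.65  0.37 -0.14  0.   -1.05 -2.36] F [-0.6 -0.4 -0.5] w 85.4
(648, -67, 185) -> -0.1307 -0.2697 -0.004 -0.002 0.008 -1.569 rows>= 13
rack [[684.0, -32.0, 26.0], [712.0, 8.0, 46.0], [693.0, 8.0, 22.0]] press [[748.0, -63.0, 16.0], [816.0, -61.0, 47.0], [747.0, -103.0, 21.0]]
```

>>> {"op": "send_rows", "data": {
  "increments": "-0.131 -0.27 -0.004 0 0.006 -1.57 0;-0.131 -0.27 -0.004 0 0.006 -1.57 0;-0.131 -0.27 -0.004 0 0.006 -1.57 0;-0.131 -0.27 -0.004 0 0.006 -1.57 0;-0.131 -0.27 -0.004 0 0.006 -1.57 0;-0.131 -0.27 -0.004 0 0.006 -1.57 0;-0.131 -0.27 -0.004 0 0.006 -1.57 0;-0.131 -0.27 -0.004 0 0.006 -1.57 0;-0.131 -0.27 -0.004 0 0.006 -1.57 0;-0.131 -0.27 -0.004 0 0.006 -1.57 0;-0.131 -0.27 -0.004 0 0.006 -1.57 0;-0.131 -0.27 -0.004 0 0.006 -1.57 0"
}}

```text
time_s: 19.32
position: [647.2, -67.9, 182.3]
eef_rot: [-0.61, 0.792, 0.001, -0.001]
wrist_force: [0.3, -0.0, -0.1]
grip_width: 85.5
```

```bash
python3 - <<'E'
from h import *
go(172,(648,-67,180))
E
```

```text
t 19.32 pos [647.2 -67.9 182.3] j [ 0.14  0.46  0.01 -0.   -1.12 -0.4 ] F [ 0.3 -0.  -0.1] w 85.5
(648, -67, 180) -> -0.0011 -0.0005 0.0023 0.002 -0.001 -0.118 rows>= 1
```

>>> {"op": "send_rows", "data": {
  "increments": "-0.001 0 0.002 0.002 -0.001 -0.118 0;-0.001 0 0.002 0.002 -0.001 -0.118 0;-0.001 0 0.002 0.002 -0.001 -0.118 0;-0.001 0 0.002 0.002 -0.001 -0.118 0"
}}

```text
time_s: 19.65
position: [647.1, -66.9, 179.3]
eef_rot: [-0.655, 0.756, 0.001, -0.001]
wrist_force: [0.1, 0.2, 0.5]
grip_width: 85.4
```

```bash
python3 - <<'E'
from h import *
p,d=wrist("w11",[(648,-67,22,11),(648,-67,62,8)]);W=wcloud(d);print(pus(W,22))
go(172,(648,-67,34))
E
```

```text
('top', array([649.2, -69.6,  61.7]), 262, 'ring', [array([649.4, -68.8]), np.float64(10.8)], 136)
t 19.7 pos [647.3 -66.9 179.7] j [ 0.14  0.47  0.   -0.   -1.11 -0.29] F [-1.4 -1.2  0.7] w 85.7
(648, -67, 34) -> 0.0 -0.0009 0.1457 0.001 0.0 -0.002 rows>= 4
```

View pics/w11.png

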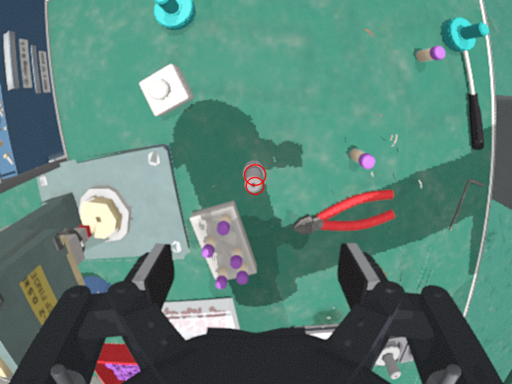

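Overlay is on pusher 22 (255,178). Rack, plate and pliers are clear of the jaw line. Descend and grip.

>>> {"op": "send_rows", "data": {
  "increments": "0.0007 -0.0014 0.04 0.001 0 -0.002 0;0.0007 -0.0014 0.08 0.001 0 -0.002 0;0.0007 -0.0014 0.11 0.001 0 -0.002 0;0.0007 -0.0014 0.135 0.001 0 -0.002 0;0.0007 -0.0014 0.145 0.001 0 -0.002 0;0.0007 -0.0014 0.145 0.001 0 -0.002 100;0.0007 -0.0014 0.145 0.001 0 -0.002 255;0.0007 -0.0014 0.145 0.001 0 -0.002 255;0.0007 -0.0014 0.145 0.001 0 -0.002 255;0.0007 -0.0014 0.145 0.001 0 -0.002 255;0.0007 -0.0014 0.145 0.001 0 -0.002 255;0.0007 -0.0014 0.145 0.001 0 -0.002 255"
}}

```text
time_s: 20.7
position: [649.4, -67.7, 36.4]
eef_rot: [-0.656, 0.755, -0.001, 0.001]
wrist_force: [-0.7, 0.7, 4.6]
grip_width: 14.1
```

```bash
python3 - <<'E'
from h import *
go(172,(648,-67,180))
E
```

```text
t 20.7 pos [649.4 -67.7  36.4] j [ 0.14  0.61 -0.14  0.   -0.81 -0.28] F [-0.7  0.7  4.6] w 14.1
(648, -67, 180) -> -0.0006 0.0011 -0.1436 -0.002 0.0 0.001 rows>= 4
```

>>> {"op": "send_rows", "data": {
  "increments": "0 0 -0.04 0 0 0 255;0 0 -0.08 0 0 0 255;0 0 -0.12 0 0 0 255;0 0 -0.144 0 0 0 255;0 0 -0.144 0 0 0 255"
}}

```text
time_s: 21.12
position: [652.5, -67.8, 188.2]
eef_rot: [-0.657, 0.754, -0.005, 0.006]
wrist_force: [0.5, -0.1, -0.7]
grip_width: 14.4
```

```bash
python3 - <<'E'
from h import *
go(82,(605,212,180))
E
```

```text
t 21.12 pos [652.5 -67.8 188.2] j [ 0.14  0.46  0.01  0.   -1.11 -0.28] F [ 0.5 -0.1 -0.7] w 14.4
(605, 212, 180) -> -0.2706 0.0857 0.0074 -0.011 0.014 1.572 rows>= 13
```

>>> {"op": "send_rows", "data": {
  "increments": "-0.271 0.086 0.007 -0.011 0.014 1.57 255;-0.271 0.086 0.007 -0.011 0.014 1.57 255;-0.271 0.086 0.007 -0.011 0.014 1.57 255;-0.271 0.086 0.007 -0.011 0.014 1.57 255;-0.271 0.086 0.007 -0.011 0.014 1.57 255;-0.271 0.086 0.007 -0.011 0.014 1.57 255;-0.271 0.086 0.007 -0.011 0.014 1.57 255;-0.271 0.086 0.007 -0.011 0.014 1.57 255;-0.271 0.086 0.007 -0.011 0.014 1.57 255;-0.271 0.086 0.007 -0.011 0.014 1.57 255;-0.271 0.086 0.007 -0.011 0.014 1.57 255;-0.271 0.086 0.007 -0.011 0.014 1.57 255"
}}

```text
time_s: 22.12
position: [603.9, 212.5, 179.2]
eef_rot: [0.02, 1.0, -0.0, -0.001]
wrist_force: [0.2, 0.6, -0.9]
grip_width: 13.4
```

```bash
python3 - <<'E'
from h import *
go(82,(605,212,180))
E
```

```text
t 22.12 pos [603.9 212.5 179.2] j [ 0.59  0.45 -0.02 -0.   -1.1  -2.2 ] F [ 0.2  0.6 -0.9] w 13.4
(605, 212, 180) -> -0.0011 -0.0004 -0.0008 -0.001 -0.002 0.099 rows>= 1
```

>>> {"op": "send_rows", "data": {
  "increments": "-0.001 0 0 0 -0.002 0.1 255;-0.001 0 0 0 -0.002 0.1 255;-0.001 0 0 0 -0.002 0.1 255;-0.001 0 0 0 -0.002 0.1 255"
}}

```text
time_s: 22.45
position: [604.6, 212.3, 178.8]
eef_rot: [0.069, 0.998, -0.0, -0.0]
wrist_force: [0.3, -0.3, -0.9]
grip_width: 13.6
```

```bash
python3 - <<'E'
from h import *
p,d=wrist("w12",[]);nests(wcloud(d))
go(82,(605.5,211,98))
E
```

```text
52 encl [441.1 233.1] 32.4 mean [450.5 227.   25.3] 245
42 encl [487.9 227.2] 23.8 mean [479.1 226.8  25.7] 172
32 encl [554.2 217.7] 18.9 mean [544.2 216.2  25.2] 232
22 encl [603.8 210.7] 13.2 mean [604.1 210.7  25.2] 498
t 22.5 pos [604.7 212.4 179. ] j [ 0.59  0.45 -0.02  0.   -1.1  -2.3 ] F [-0.1 -0.4 -1.7] w 13.9
(605.5, 211, 98) -> -0.001 -0.0012 0.081 -0.001 -0.0 0.001 rows>= 2
```

>>> {"op": "send_rows", "data": {
  "increments": "-0.001 -0.001 0.03 -0.001 0 0 255;-0.001 -0.001 0.06 -0.001 0 0 255;-0.001 -0.001 0.076 -0.001 0 0 255;-0.001 -0.001 0.08 -0.001 0 0 255;-0.001 -0.001 0.08 -0.001 0 0 255;-0.001 -0.001 0.08 -0.001 0 0 255"
}}

```text
time_s: 23.0
position: [606.5, 211.5, 100.0]
eef_rot: [0.069, 0.998, 0.0, 0.001]
wrist_force: [-0.2, 0.6, -0.4]
grip_width: 13.9
```

```bash
python3 - <<'E'
from h import *
go(82,(605.3,211.2,60))
p,d=wrist("w13",[(605.3,211.2,38,16.5)])
cv2.imwrite("pics/w13c.png",cv2.resize(cv2.imread("pics/w13.png")[130:300,150:380],None,fx=3,fy=3))
E
```

```text
t 23.0 pos [606.5 211.5 100. ] j [ 0.59  0.52 -0.11  0.   -0.93 -2.3 ] F [-0.2  0.6 -0.4] w 13.9
(605.3, 211.2, 60) -> 0.0012 -0.0005 0.04 0.001 0.002 0.002 rows>= 1
```

View pics/w13c.png

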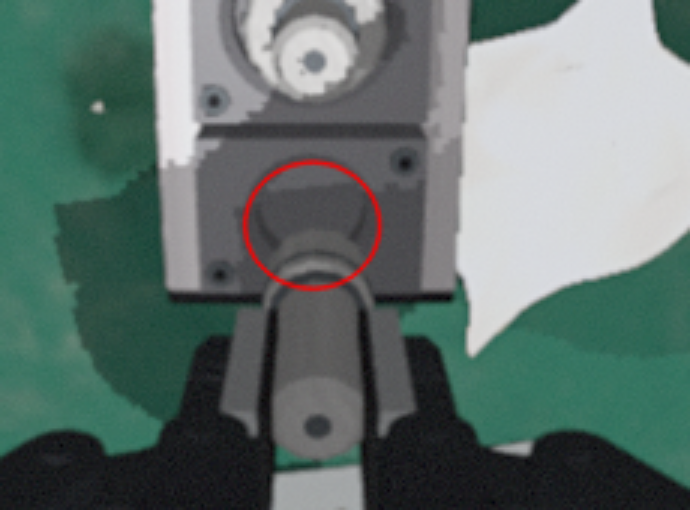

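Mouth 22 is centred near (311,222) in the crop and the held nose near (318,270), so I'll shift slightly toward −y and −x and lower.

>>> {"op": "send_rows", "data": {
  "increments": "0.0015 -0.0012 0.003 0.001 0.002 0.002 255;0.0015 -0.0012 0.011 0.001 0.002 0.002 255;0.0015 -0.0012 0.018 0.001 0.002 0.002 255;0.0015 -0.0012 0.024 0.001 0.002 0.002 255;0.0015 -0.0012 0.029 0.001 0.002 0.002 255;0.0015 -0.0012 0.033 0.001 0.002 0.002 255;0.0015 -0.0012 0.036 0.001 0.002 0.002 255;0.0015 -0.0012 0.038 0.001 0.002 0.002 255;0.0015 -0.0012 0.039 0.001 0.002 0.002 255"
}}

```text
time_s: 23.8
position: [605.2, 210.7, 61.5]
eef_rot: [0.07, 0.998, 0.0, 0.0]
wrist_force: [-1.7, -0.4, 0.8]
grip_width: 14.4
```

>>> {"op": "send_rows", "data": {
  "increments": "0 0 0.001 0 0 0 255;0 0 0.002 0 0 0 255;0 0 0.003 0 0 0 255;0 0 0.003 0 0 0 255"
}}

```text
time_s: 24.13
position: [605.6, 210.8, 61.4]
eef_rot: [0.069, 0.998, 0.0, 0.001]
wrist_force: [-4.1, -1.0, 10.2]
grip_width: 14.0
```

Contact at 61.4 (=36.4+25). Release and rise.

>>> {"op": "send_rows", "data": {
  "increments": "0 0 0 0 0 0 200;0 0 0 0 0 0 100;0 0 0 0 0 0 0;0 0 0 0 0 0 0;0 0 0 0 0 0 0;0 0 0 0 0 0 0;0 0 -0.03 0 0 0 0;0 0 -0.06 0 0 0 0;0 0 -0.1 0 0 0 0;0.06 0 -0.13 0 0 0 0;0.1 0 -0.13 0 0 0 0;0.1 0 -0.13 0 0 0 0"
}}

```text
time_s: 25.13
position: [504.1, 224.7, 193.0]
eef_rot: [0.069, 0.998, 0.001, 0.001]
wrist_force: [-1.4, 0.3, -1.4]
grip_width: 85.5
```

>>> {"op": "send_rows", "data": {
  "increments": "0 -0.08 0 0 0 0 0;0 -0.16 0 0 0 0 0;0 -0.2 0 0 0 0 0;0 -0.2 0 0 0 0 0;0 -0.2 0 0 0 0 0;0 -0.2 0 0 0 0 0;0 -0.2 0 0 0 0 0;0 -0.2 0 0 0 0 0"
}}

```text
time_s: 25.8
position: [476.8, 26.6, 192.6]
eef_rot: [0.069, 0.998, 0.001, 0.002]
wrist_force: [0.5, 0.6, 0.2]
grip_width: 85.5
```

```bash
python3 - <<'E'
from h import *
p,d=bot.read_camera("top");W=cloud("top",d,bot.camera_params("top"))
for k in NE:
    x,y=NE[k];r=np.hypot(W[...,0]-x,W[...,1]-y);s=W[(r<16)&(W[...,2]>70)&(W[...,2]<100)];print(k,NE[k],"top",np.median(s,0).round(1),len(s))
for n,x,y in(("A",531.1,-68.5),("B",434.8,-177.7)):
    r=np.hypot(W[...,0]-x,W[...,1]-y);s=W[(r<30)&(W[...,2]>34)&(W[...,2]<60)];print(n,(x,y),s.mean(0).round(1) if len(s) else None,len(s))
a=cv2.resize(p[150:275,145:245],None,fx=4,fy=4);q,_=bot.read_camera("scene");b=cv2.resize(q[150:275,130:230],None,fx=4,fy=4)
cv2.imwrite("pics/end.png",np.hstack([a,b])[:,:,::-1]);print(bot.get_obs()["position"],bot.get_obs()["time_s"])
E
```

```text
52 (419.3, 239.4) top [nan nan nan] 0
42 (488.1, 229.6) top [nan nan nan] 0
32 (554.6, 220) top [554.5 217.8  85.6] 37
22 (603.6, 213.2) top [602.  211.2  86.9] 39
A (531.1, -68.5) [530.8 -68.2  43.3] 29
B (434.8, -177.7) [ 434.8 -177.5   42.4] 30
[476.85836619  27.41620471 192.42046637] 25.9
  return _methods._mean(a, axis=axis, dtype=dtype,
  ret = um.true_divide(
```

View pics/end.png

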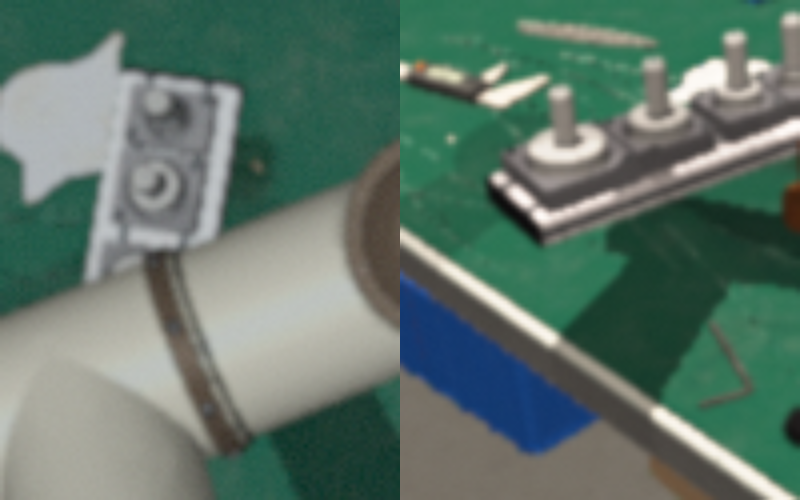

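The scene crop shows all four pushers standing upright in their pockets. The top view confirms 32 and 22, and the arm hides 52 and 42 there; those two were checked by the wrist camera after release. The vials haven't moved.

```bash
python3 -c "
from bench import bot
print(bot.sign_off())"
```

```text
the job is handed in; nothing more can be done
None
```

All four pushers (52, 42, 32 and 22 mm) are in their own pockets. Each was lowered in small steps until the wrist force showed floor contact, then released, and the job was handed in at about 26 s.

**Seating:** Contact came within 0.3 mm of the expected height for every pusher. The shank tops measured about 61–62 mm above the pocket floor (pusher length 62 mm). The last scene picture shows all four upright.

**Position:** The last top view puts the 22 and 32 pushers within about 2.6 mm of their pocket centres. The arm hid the 42 and 52 pushers in that view. For those two, the wrist camera after release read them 2–4 mm from the top camera's pocket centres.

**Vials:** Both still stand, less than 1 mm from where they were. The look-alikes were not touched.

**Disagreement:** The top and wrist cameras differed by 2–3 mm, about the stated calibration error. I aimed between them, using where the tool ended up after gripping and placing as a guide.

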